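# Turn a scent dish in the tag reader, ball centred

### The job

Pick up the white scent dish by its brass arch handle and, with its orange tag pointing back out of the opening, slide it level through the open front of the grey tag reader bay to the middle of the bay, under the roof lips and clear of the bay's floor. Once it is there, turn it a quarter turn on the spot so that the orange tag squarely faces the green wall, and finish while still holding it there, still and level, touching nothing of the bay. All the while keep the loose wooden ball on the blue spot in the dish's middle, and leave the candle jar, the carton and the spray bottle where they stand.

Things in the scene. Friction and masses are not known exactly. Their poses are not given: they have to be found in the camera images.
- dish: Loose white round dish, 0.3 kg, 144 mm across, rim 24 mm high. Its cone floor slopes 9 degrees down to a blue spot, 50 mm across, in the middle. Origin: centre of the underside; x to the orange tag, z up. Handle in the y-z plane: 6 mm brass legs rise from y = +-67 (z 20), lean in to y = +-30 (z 70), then go straight up to the bar.
- dish_bar (a point): Centre of the dish handle's flat-sided grip bar, 111 mm above the dish's underside, straight over its middle. The bar is 70 mm long (dish y), 10 mm thick (dish x, the way to pinch it from above) and 14 mm high. Axes as the dish.
- dish_tag (a point): Outer face of the orange tag on the rim, 80 mm from the dish's middle along dish x, 14 mm above the underside. The tag is 30 mm wide (dish y), 20 mm high and sticks out 8 mm from the rim; the rim is orange beside it.
- dish_mid (a point): Point on the dish's axis, 26 mm above its underside, where the ball's centre is when the ball lies in the middle. The ball stays there by itself, but rolls off if the dish is tilted more than about 8 degrees or jerked harder than about 1.4 m/s2.
- ball_center (a point): Centre of the loose wooden ball, 36 mm across, 20 g, lying in the dish.
- bay: Grey tag reader bay fixed to the counter, 212 mm wide, 200 deep, 88 high. Origin: centre of its footprint on the counter; x from the open front (x = -95 mm) to the back wall (inner face x = +95), y to the green side (green roof lip and window), z up. Black floor 10 mm thick; side walls' inner faces at y = +-96 mm. Nothing rises above 88 mm.
- bay_mid (a point): Middle of the bay, 35 mm above the counter: where the centre of the dish's underside should be held. Axes as the bay. Roof lips (underside 80 mm, top 88 mm above the counter) leave a slot from bay y = -64 to +64 mm, open at the front: the dish fits in only from the front, its handle sticking up through the slot.
- candle: Bystander: amber jar candle, 72 mm across, 85 mm high. Origin: centre of the underside.
- carton: Bystander: small brown carton, 55 x 55 x 90 mm high. Origin: centre of the underside.
- spray: Bystander: white spray bottle, 52 mm across, 130 mm high. Origin: centre of the underside.
Not all that is in view belongs to the job. What is meant by the dish is not purple, red or turquoise, and is the smaller of those in its own colour.

How it is judged (in metres and radians):
On the way, in this order (a step that is already met when the one before it is completed fails the run):
1. the dish is held in the middle of the bay (within 30 mm), off its floor and level, with the tag pointing back out of the opening (within 20 degrees) and the ball on the spot (horizontal distance between dish and bay_mid below 0.03 m and height (world z) of dish between 0.014 and 0.056 m and angle between dish's own z axis and vertical below 0.1 rad and distance between ball_center and dish_mid below 0.028 m and angle between the x axis of dish and the x axis of bay, either way round below 0.35 rad and x of dish_tag in the frame of bay below -0.03 m), for 0.1 s.
2. the dish has been turned a quarter turn: the tag faces the green wall within 11 degrees, the dish still level and off the floor in the middle of the bay (horizontal distance between dish and bay_mid below 0.03 m and height (world z) of dish between 0.014 and 0.056 m and angle between dish's own z axis and vertical below 0.1 rad and distance between ball_center and dish_mid below 0.028 m and angle between the x axis of dish and the y axis of bay, either way round below 0.2 rad and y of dish_tag in the frame of bay above 0.04 m), for 0.1 s.
At the end, for the whole second after the job is handed in: The gripper holds the dish still in the middle of the bay (within 25 mm), its underside 14 to 56 mm above the counter, level within 6 degrees, not touching the bay, its tag facing the green wall within 11 degrees, the ball within 28 mm of the dish's middle (horizontal distance between dish and bay_mid below 0.025 m and height (world z) of dish between 0.014 and 0.056 m and angle between dish's own z axis and vertical below 0.1 rad and distance between ball_center and dish_mid below 0.028 m and angle between the x axis of dish and the y axis of bay, either way round below 0.2 rad and y of dish_tag in the frame of bay above 0.04 m and contact force between dish and bay below 0.2 N and contact force between the fingers and dish above 1 N and linear speed of dish below 0.03 m/s and angular speed of dish below 0.15 rad/s); the arm keeps its last pose, push and grip.
It fails at once if the ball leaves the blue spot (more than 30 mm from the dish's middle) (distance between ball_center and dish_mid above 0.03 m).
It fails at once if the candle jar is disturbed (moved more than 30 mm) (distance of candle from where it was at the start of the episode above 0.03 m).
It fails at once if the carton is disturbed (moved more than 30 mm) (distance of carton from where it was at the start of the episode above 0.03 m).
It fails at once if the spray bottle is disturbed (moved more than 30 mm) (distance of spray from where it was at the start of the episode above 0.03 m).
It also fails if it takes over 58 s, if anything falls off the work surface, if the arm or the gripper's body presses on something with over 40 N, if the wrist force passes 120 N, or if a joint passes its speed limit or range.

### The arm

A 6-joint arm with a two-finger parallel gripper is mounted at the origin on the work surface. World frame = base frame: x ahead of the robot, y to its left, z up, the work surface at z = 0. Lengths are in mm, angles in rad, forces in N, time in s.
With the tool pointing down it reaches from about 350 to 875 mm from the base axis. Payload 4.2 kg.
Tool frame: the origin (TCP) lies midway between the tips of the shut fingers; the grasp point (between the pads) lies 19 mm behind it; z points along the fingers, y is the line along which they close (so a half turn about z gives the same grasp; the last joint's range is limited). The gripper opens to 85 mm and grips with 20 to 120 N. Pads are 22 mm wide; open, the fingers measure 114 mm over their backs; the gripper's body (76 mm by 85 mm) begins 54 mm behind the grasp point. The pads swing forward as they close: fully open they stand 13 mm farther back than shut.
Start: joints at [1.398, 0.385, 0.008, 0, -1.194, -0.259], TCP at [261.533, 567.626, 231.312] pointing down, gripper open.
Joint ranges: [-3.14, 3.14], [-1.21, 2.06], [-1.07, 1.41], [-3.16, 2.05], [-2.99, -0.16], [-3.1, 3.1]. Speed limits (rad/s): [2.79, 2.79, 3.14, 3.14, 3.14, 3.14].

### API

Orientations are given as a unit quaternion [x, y, z, w].
In Python, from bench import arm gives the robot as it stands. The module is installed in compiled form; this text tells all that it offers.
- The arm moves only by the shell command python3 -m handwheel 'ROWS' [OPENING]. ROWS is JSON, a list of rows, each an object of numbers: "x", "y", "z": the shift along the world's x, y, z each as a share of 20 cm, from -1 to 1; "ax", "ay", "az": the turn, a rotation vector about the world's x, y, z each as a share of 90 degrees, from -1 to 1. In form: [{"x": .., "y": .., "z": .., "ax": .., "ay": .., "az": ..}, ...]. A call has exactly 8 rows; each row shifts and turns the commanded pose from where the row before left it; what a row does not reach is not made up. A row lasts 1/10 s, in which the tool goes at most 50 mm and 8.59 degrees, less where a joint would pass 70% of its speed; a pose out of reach is approached as far as the arm can. A call with a number of a shift or a turn outside -1 to 1 is refused whole. A call with a gripper value outside its range is refused whole. OPENING is the opening, from -1 (shut) to 1 (fully open), set as the call begins (- or left out, the last holds). The fingers move at their own pace and stop on an object; the grip force is fixed at half the most. Time passes only in rows, so rows that do not move let the fingers close, or fill a call up. It gives the time, the measured TCP pose, the force, the opening and the grip force at its end, in the units of the state.
- arm.read_state(): the state, without advancing time (a new reading comes with each control period).
- arm.get_image(name): name is "scene" or "top" or "wrist"; returns the picture (384x512x3 uint8, red, green, blue); there is no depth.
- arm.camera_params(name): a dict with "K" (3x3 intrinsics, pixels), "position" and "orientation" of the camera in the world. Camera axes: x right, y down, z forward; pixel columns grow to the right and rows downward; lengths in mm; the calibration is good to about 2 mm. The wrist camera is an equidistant fisheye: a pixel r from the principal point sees the ray r / f radians off the axis. A picture is of the moment at which its call begins: read the wrist's pose just before it. camera_params takes no time and is no camera call; for the wrist camera it gives the pose at the moment of the call.
- arm.job_done(): hands the job in; it is judged then, once.
The state is a dict: "clock": time; "joints": joint angles; "joint_vel": joint speeds; "joint_efforts": joint torques, N m; "position": TCP position; "ee_rot": TCP orientation; "contact_force": force on the tool from outside, world axes, zero at the start; "wrist_torque": the same for the moment, N m; "gripper_width": finger opening in mm; "grasp_force": force on a finger pad.
Only numpy, scipy, OpenCV 4.12 (cv2) and the standard library are available. Lean on these libraries where they do the work, as an engineer would, in place of code of your own. Each camera call takes 0.05 s, during which the arm holds its last target. There are 200 camera calls.

## Working session

There is one attempt and no reset: what is moved stays moved. The work goes in short steps, Python scripts to look and compute and a shell command to move; the robot and the scene stay as the last step left them, time stands still between calls to the robot, and variables do not carry over. Pictures are saved under pics/ and viewed, at most 10 in all, crops included, and the job is handed in when it is done.

```bash
mkdir -p pics
cat > h.py <<'E'
import numpy as np, cv2, json
from scipy.spatial.transform import Rotation as R
from bench import arm
def snap(n,f):
    p=arm.camera_params(n); im=arm.get_image(n); cv2.imwrite(f'pics/{f}.png',im[:,:,::-1]); 
    json.dump({k:np.array(v).tolist() for k,v in p.items() if k in('K','position','orientation')},open(f'pics/{f}.json','w')); return im
def cam(f):
    p=json.load(open(f'pics/{f}.json')); K=np.array(p['K']); o=np.array(p['orientation']); r=R.from_quat(o) if o.size==4 else R.from_matrix(o)
    return K,np.array(p['position']),r
def ray(f,u,v,fish=False):
    K,c,r=cam(f); x=(u-K[0,2])/K[0,0]; y=(v-K[1,2])/K[1,1]
    if fish:
        t=np.hypot(x,y); d=np.array([np.sin(t)*x/t,np.sin(t)*y/t,np.cos(t)])
    else: d=np.array([x,y,1])
    return c,r.apply(d)
def atz(f,u,v,z,fish=False):
    c,d=ray(f,u,v,fish); return (c+d*(z-c[2])/d[2])
E
python3 - <<'E'
from h import *
a=snap('scene','s0');b=snap('top','t0')
for f in('s0','t0'): print(cam(f)[0].round(1).tolist(),cam(f)[1],cam(f)[2].as_matrix().round(2).tolist())
print(arm.read_state())
E
```

```text
[[377.1, 0.0, 257.7], [0.0, 377.1, 192.6], [0.0, 0.0, 1.0]] [1222.13342769 -430.15559041  909.27114976] [[0.5, 0.61, -0.61], [0.86, -0.35, 0.36], [0.0, -0.71, -0.7]]
[[414.7, 0.0, 250.5], [0.0, 414.7, 187.6], [0.0, 0.0, 1.0]] [ 231.61965125  -19.87603362 1299.85854196] [[0.01, -0.98, 0.2], [-1.0, -0.01, -0.0], [0.01, -0.2, -0.98]]
{'clock': 0.1, 'joints': array([ 1.39758670e+00,  3.85471982e-01,  6.73362521e-03, -4.31270843e-04,
       -1.19395878e+00, -2.58575105e-01]), 'joint_vel': array([-6.52913360e-04, -3.58149463e-03,  4.24169222e-03,  1.66700226e-03,
        7.14574701e-05,  3.19154988e-04]), 'joint_efforts': array([-2.78040498e-04, -3.93318450e+01,  1.88930011e+01,  4.19798255e+00,
       -2.58739856e-03,  8.73640232e-06]), 'position': array([261.3387421 , 567.16318054, 230.32484201]), 'ee_rot': array([ 9.76768118e-01, -2.14296755e-01, -1.59693410e-04,  9.58089285e-04]), 'contact_force': array([-0.21233194,  0.37989133,  0.72784328]), 'wrist_torque': array([0.06066561, 0.00316794, 0.021862  ]), 'grasp_force': 0.0, 'gripper_width': 85.51599347425861}
```

View pics/s0.png

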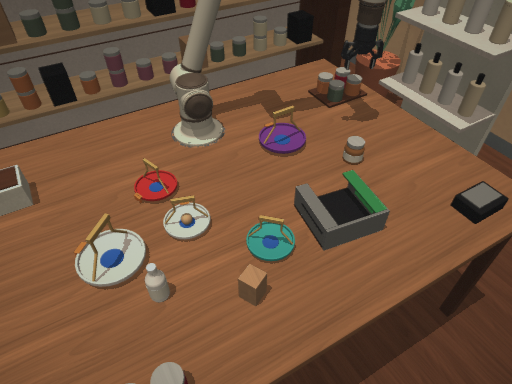

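View pics/t0.png

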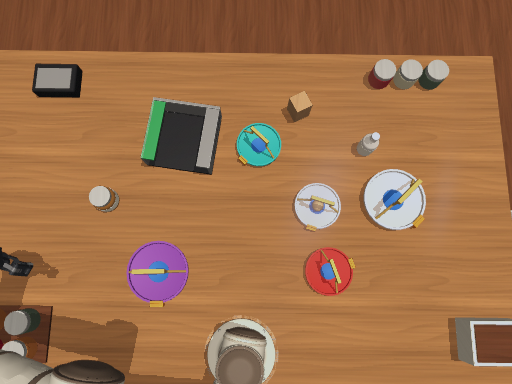

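The scene shows the small white dish with its ball at top px (317,205), its tag at (311,228) towards the robot. The bay is at (182,135) with the green lip on the left, so its front faces the robot. A teal dish stands between them. I'll zoom in to get the details.

Run:
```python
import cv2,numpy as np
a=cv2.imread('pics/t0.png')
c1=cv2.resize(a[175:240,285:350],None,fx=6,fy=6,interpolation=2)
c2=cv2.resize(a[90:180,135:235],None,fx=4,fy=4,interpolation=2)
o=np.zeros((400,800,3),np.uint8);o[:390,:390]=c1;o[:360,400:800]=c2
cv2.imwrite('pics/c0.png',o)
from h import *
for n,u,v,z in[('dish',317,205.5,24),('tag',311,228,15),('baymid',182,136,60),('candle',101,194,85)]: print(n,atz('t0',u,v,z).round(1))
```

```text
dish [ 439.3 -231.5   24. ]
tag [ 369.9 -212.8   15. ]
baymid [648.7 192.6  60. ]
candle [456.5 421.2  85. ]
```

View pics/c0.png

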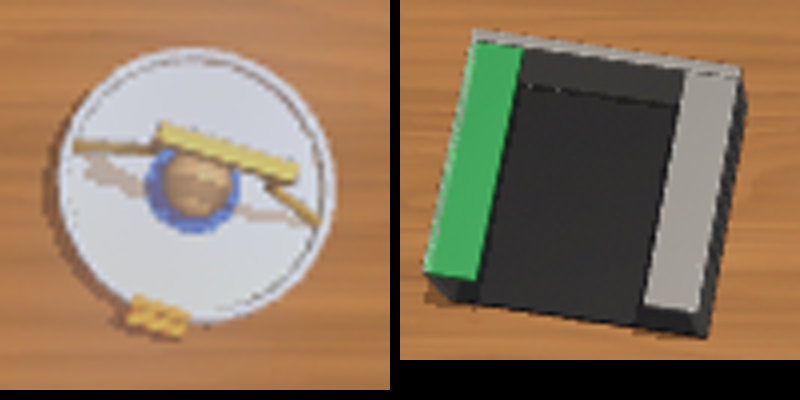

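The crop shows the bar's top running from (158,125) to (298,170) with the tag at (160,312). The bay's lip corners are clear.

Run:
```python
from h import *
P=lambda x,y,z:atz('t0',(x+.5)/6-.5+285,(y+.5)/6-.5+175,z)
B=lambda x,y:atz('t0',(x-400+.5)/4-.5+135,(y+.5)/4-.5+90,88)
print('barL,R',P(158,129,116).round(1),P(298,172,116).round(1),'mid',P(228,151,116).round(1))
d=P(195,186,24);t=P(160,312,18);print('rim c',d.round(1),'tag',t.round(1),'ball',P(194,184,26).round(1))
a=P(158,129,116)-P(298,172,116);print('bar len',np.linalg.norm(a),'bar ang(y axis dish)',np.degrees(np.arctan2(-a[1],-a[0])))
e=t-d;print('tag ang',np.degrees(np.arctan2(e[1],e[0])),np.linalg.norm(e))
C=dict(gbo=B(474,42),gbi=B(523,48),gfi=B(477,280),gfo=B(424,272),wbi=B(687,70),wbo=B(740,78),wfo=B(697,312),wfi=B(645,304),backL=B(474,32),backR=B(742,68))
for k,v in C.items():print(k,v.round(1))
for p,q in(('gfi','gbi'),('gfo','gbo'),('wfi','wbi'),('wfo','wbo')):
    w=C[q]-C[p];print(p,np.linalg.norm(w).round(1),np.degrees(np.arctan2(w[1],w[0])).round(1))
print('slot w',np.linalg.norm(C['gfi']-C['wfi']),np.linalg.norm(C['gbi']-C['wbi']))
print('center',np.mean([C[k] for k in('gfi','gbi','wfi','wbi')],0))
```

```text
barL,R [ 451.8 -199.1  116. ] [ 431.5 -266.4  116. ] mid [ 441.4 -232.8  116. ]
rim c [ 439.1 -231.7   24. ] tag [ 374.  -213.2   18. ] ball [ 439.8 -230.9   26. ]
bar len 70.21472753795253 bar ang(y axis dish) -106.80959088783274
tag ang 164.12576809428853 67.94249249082779
gbo [755.2 282.8  88. ]
gbi [750.7 244.5  88. ]
gfi [563.5 269.4  88. ]
gfo [569.2 309.8  88. ]
wbi [734.2 116.3  88. ]
wbo [728.1  75.   88. ]
wfo [540.6 102.6  88. ]
wfi [546.3 141.9  88. ]
backL [763.5 283.3  88. ]
backR [736.4  73.7  88. ]
gfi 188.9 -7.6
gfo 187.9 -8.3
wfi 189.6 -7.8
wfo 189.5 -8.4
slot w 128.66451288909306 129.19369409335883
center [648.66058771 193.02965522  88.        ]
```

```bash
python3 -m handwheel '[{"x":0.045,"y":-0.2,"az":-0.0455},{"x":0.045,"y":-0.2,"az":-0.0455},{"x":0.045,"y":-0.2,"az":-0.0455},{"x":0.045,"y":-0.2,"az":-0.0455},{"x":0.045,"y":-0.2,"az":-0.0455},{"x":0.045,"y":-0.2,"az":-0.0455},{"x":0.045,"y":-0.2,"az":-0.0455},{"x":0.045,"y":-0.2,"az":-0.0455}]' 1
python3 -m handwheel '[{"x":0.045,"y":-0.2,"az":-0.0455},{"x":0.045,"y":-0.2,"az":-0.0455},{"x":0.045,"y":-0.2,"az":-0.0455},{"x":0.045,"y":-0.2,"az":-0.0455},{"x":0.045,"y":-0.2,"az":-0.0455},{"x":0.045,"y":-0.2,"az":-0.0455},{"x":0.045,"y":-0.2,"az":-0.0455},{"x":0.045,"y":-0.2,"az":-0.0455}]'
python3 -m handwheel '[{"x":0.045,"y":-0.2,"az":-0.0455},{"x":0.045,"y":-0.2,"az":-0.0455},{"x":0.045,"y":-0.2,"az":-0.0455},{"x":0.045,"y":-0.2,"az":-0.0455},{},{},{},{}]'
python3 - <<'E'
from h import *
snap('wrist','w1'); s=arm.read_state(); print(cam('w1')[0].tolist(),cam('w1')[1],s['joints'],s['position'],R.from_quat(s['ee_rot']).as_matrix().round(3).tolist())
E
```

```text
[[297.3186396354542, 0.0, 255.2661667422565], [0.0, 297.3186396354542, 190.5059422047093], [0.0, 0.0, 1.0]] [334.76182268 534.32096827 372.23557044] [ 1.39758324e+00  3.85406840e-01  6.97442089e-03 -3.27960940e-04
 -1.19399838e+00 -2.58608867e-01] [261.38594162 567.25486481 230.47376624] [[0.908, -0.419, -0.001], [-0.419, -0.908, -0.002], [0.0, 0.002, -1.0]]invalid input at $[0]: expected keys x, y, z, ax, ay, az
invalid input at $[0]: expected keys x, y, z, ax, ay, az
invalid input at $[0]: expected keys x, y, z, ax, ay, az
```

View pics/w1.png

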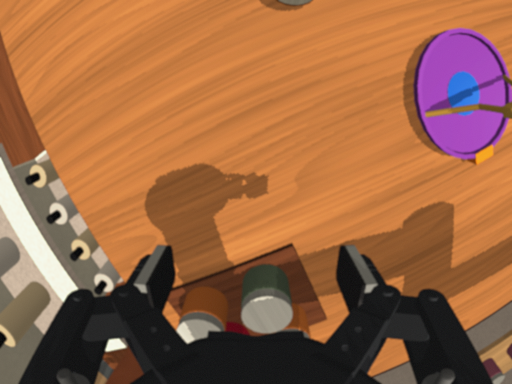

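All six keys are required, so nothing moved. The wrist view is still at the start pose, with the purple dish at upper right.

```bash
python3 -m handwheel '[{"x":0.045,"y":-0.2,"z":0,"ax":0,"ay":0,"az":-0.0455},{"x":0.045,"y":-0.2,"z":0,"ax":0,"ay":0,"az":-0.0455},{"x":0.045,"y":-0.2,"z":0,"ax":0,"ay":0,"az":-0.0455},{"x":0.045,"y":-0.2,"z":0,"ax":0,"ay":0,"az":-0.0455},{"x":0.045,"y":-0.2,"z":0,"ax":0,"ay":0,"az":-0.0455},{"x":0.045,"y":-0.2,"z":0,"ax":0,"ay":0,"az":-0.0455},{"x":0.045,"y":-0.2,"z":0,"ax":0,"ay":0,"az":-0.0455},{"x":0.045,"y":-0.2,"z":0,"ax":0,"ay":0,"az":-0.0455}]' 1
python3 -m handwheel '[{"x":0.045,"y":-0.2,"z":0,"ax":0,"ay":0,"az":-0.0455},{"x":0.045,"y":-0.2,"z":0,"ax":0,"ay":0,"az":-0.0455},{"x":0.045,"y":-0.2,"z":0,"ax":0,"ay":0,"az":-0.0455},{"x":0.045,"y":-0.2,"z":0,"ax":0,"ay":0,"az":-0.0455},{"x":0.045,"y":-0.2,"z":0,"ax":0,"ay":0,"az":-0.0455},{"x":0.045,"y":-0.2,"z":0,"ax":0,"ay":0,"az":-0.0455},{"x":0.045,"y":-0.2,"z":0,"ax":0,"ay":0,"az":-0.0455},{"x":0.045,"y":-0.2,"z":0,"ax":0,"ay":0,"az":-0.0455}]'
python3 -m handwheel '[{"x":0.045,"y":-0.2,"z":0,"ax":0,"ay":0,"az":-0.0455},{"x":0.045,"y":-0.2,"z":0,"ax":0,"ay":0,"az":-0.0455},{"x":0.045,"y":-0.2,"z":0,"ax":0,"ay":0,"az":-0.0455},{"x":0.045,"y":-0.2,"z":0,"ax":0,"ay":0,"az":-0.0455},{"x":0,"y":0,"z":0,"ax":0,"ay":0,"az":0},{"x":0,"y":0,"z":0,"ax":0,"ay":0,"az":0},{"x":0,"y":0,"z":0,"ax":0,"ay":0,"az":0},{"x":0,"y":0,"z":0,"ax":0,"ay":0,"az":0}]'
python3 - <<'E'
from h import *
snap('wrist','w2'); s=arm.read_state(); print(s['joints'],s['position'],R.from_quat(s['ee_rot']).as_matrix().round(3).tolist(),s['contact_force'])
E
```

```text
clock: 0.95
position: [333.4, 245.8, 231.2]
ee_rot: [0.876, -0.482, -0.0, 0.0]
contact_force: [0.5, 0.5, 1.2]
gripper_width: 85.1
grasp_force: 0.0
clock: 1.75
position: [405.4, -74.1, 231.4]
ee_rot: [-0.704, 0.71, -0.0, 0.0]
contact_force: [1.6, 0.6, 0.7]
gripper_width: 85.3
grasp_force: 0.0
clock: 2.55
position: [441.4, -231.4, 231.5]
ee_rot: [-0.598, 0.801, -0.0, 0.0]
contact_force: [0.6, -0.3, -0.2]
gripper_width: 85.5
grasp_force: 0.0
[-1.56468794e-01  1.68174136e-01 -2.94393971e-01 -8.08411859e-05
 -1.10777857e+00 -1.31989630e-01] [ 441.48884309 -231.403053    231.59155503] [[-0.285, -0.959, 0.0], [-0.959, 0.285, 0.0], [-0.0, -0.0, -1.0]] [-0.75187471  0.29587673  0.24490627]
```

View pics/w2.png

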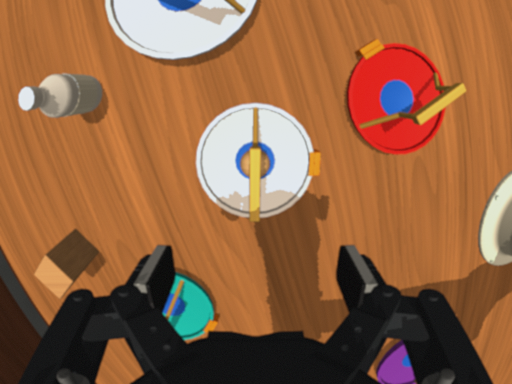

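The wrist view shows the bar from (256,147) to (255,220), in line with the fingers' mid-plane, and the ball on the blue spot. I'll cross-check the position.

Run:
```python
from h import *
print(cam('w2')[1])
for p,z in(((256,148),118),((255,220),118),((255.5,184),118),((256,160),26),((315,163),18),((255.5,160),24)): print(p,atz('w2',*p,z,True).round(1))
a=atz('w2',256,148,118,True)-atz('w2',255,220,118,True);print(np.linalg.norm(a),np.degrees(np.arctan2(a[1],a[0])))
```

```text
[ 417.64590333 -308.47014245  373.36137497]
(256, 148) [ 430.2 -264.3  118. ]
(255, 220) [ 450.4 -199.2  118. ]
(255.5, 184) [ 439.9 -233.   118. ]
(256, 160) [ 438.9 -234.4   26. ]
(315, 163) [ 370.  -208.7   18. ]
(255.5, 160) [ 439.6 -234.1   24. ]
68.15041728227558 -107.24807639243144
```

```bash
python3 -m handwheel '[{"x":-0.006,"y":-0.003,"z":-0.1,"ax":0,"ay":0,"az":0},{"x":0,"y":0,"z":-0.1,"ax":0,"ay":0,"az":0},{"x":0,"y":0,"z":-0.1,"ax":0,"ay":0,"az":0},{"x":0,"y":0,"z":-0.1,"ax":0,"ay":0,"az":0},{"x":0,"y":0,"z":-0.1,"ax":0,"ay":0,"az":0},{"x":0,"y":0,"z":-0.1,"ax":0,"ay":0,"az":0},{"x":0,"y":0,"z":-0.06,"ax":0,"ay":0,"az":0},{"x":0,"y":0,"z":-0.04,"ax":0,"ay":0,"az":0}]' -0.1
python3 -m handwheel '[{"x":0,"y":0,"z":0,"ax":0,"ay":0,"az":0},{"x":0,"y":0,"z":0,"ax":0,"ay":0,"az":0},{"x":0,"y":0,"z":0,"ax":0,"ay":0,"az":0},{"x":0,"y":0,"z":0,"ax":0,"ay":0,"az":0},{"x":0,"y":0,"z":0,"ax":0,"ay":0,"az":0},{"x":0,"y":0,"z":0,"ax":0,"ay":0,"az":0},{"x":0,"y":0,"z":0,"ax":0,"ay":0,"az":0},{"x":0,"y":0,"z":0,"ax":0,"ay":0,"az":0}]' -0.6
python3 - <<'E'
from h import *
im=snap('wrist','w3')
cv2.imwrite('pics/w3c.png',cv2.resize(im[100:340,130:390,::-1],None,fx=2,fy=2))
E
```

```text
clock: 3.4
position: [440.1, -232.1, 90.6]
ee_rot: [-0.598, 0.802, 0.0, -0.0]
contact_force: [0.2, 0.1, -0.3]
gripper_width: 38.7
grasp_force: 0.0
clock: 4.2
position: [440.3, -233.0, 91.3]
ee_rot: [-0.597, 0.802, -0.0, 0.0]
contact_force: [-0.0, -0.2, 0.0]
gripper_width: 16.7
grasp_force: 0.0
```

View pics/w3c.png

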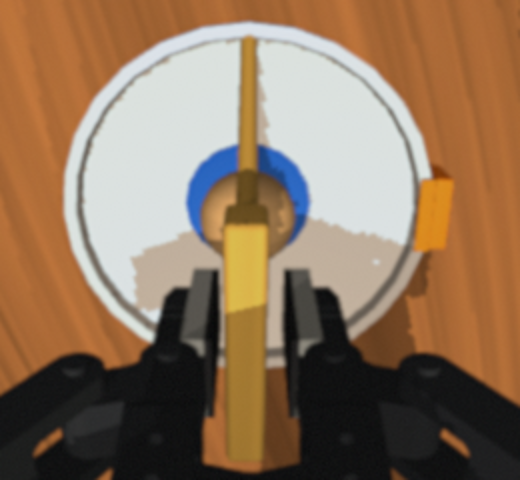

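The bar (x 225–268) sits centred between the pads (inner faces at about 212 and 288), and the ball is on the spot. I'll close on it gently.

```bash
Z='{"x":0,"y":0,"z":0,"ax":0,"ay":0,"az":0}'; python3 -m handwheel '[{"x":0,"y":0,"z":0,"ax":0,"ay":0,"az":0},{"x":0,"y":0,"z":0,"ax":0,"ay":0,"az":0},{"x":0,"y":0,"z":0,"ax":0,"ay":0,"az":0},{"x":0,"y":0,"z":0,"ax":0,"ay":0,"az":0},{"x":0,"y":0,"z":0,"ax":0,"ay":0,"az":0},{"x":0,"y":0,"z":0,"ax":0,"ay":0,"az":0},{"x":0,"y":0,"z":0,"ax":0,"ay":0,"az":0},{"x":0,"y":0,"z":0,"ax":0,"ay":0,"az":0}]' -0.74
python3 -m handwheel '[{"x":0,"y":0,"z":0,"ax":0,"ay":0,"az":0},{"x":0,"y":0,"z":0,"ax":0,"ay":0,"az":0},{"x":0,"y":0,"z":0,"ax":0,"ay":0,"az":0},{"x":0,"y":0,"z":0,"ax":0,"ay":0,"az":0},{"x":0,"y":0,"z":0,"ax":0,"ay":0,"az":0},{"x":0,"y":0,"z":0,"ax":0,"ay":0,"az":0},{"x":0,"y":0,"z":0,"ax":0,"ay":0,"az":0},{"x":0,"y":0,"z":0,"ax":0,"ay":0,"az":0}]' -1
python3 -m handwheel '[{"x":0,"y":0,"z":0.01,"ax":0,"ay":0,"az":0},{"x":0,"y":0,"z":0.02,"ax":0,"ay":0,"az":0},{"x":0,"y":0,"z":0.03,"ax":0,"ay":0,"az":0},{"x":0,"y":0,"z":0.04,"ax":0,"ay":0,"az":0},{"x":0,"y":0,"z":0.04,"ax":0,"ay":0,"az":0},{"x":0,"y":0,"z":0.03,"ax":0,"ay":0,"az":0},{"x":0,"y":0,"z":0.02,"ax":0,"ay":0,"az":0},{"x":0,"y":0,"z":0.01,"ax":0,"ay":0,"az":0}]'
python3 - <<'E'
from h import *
im=snap('wrist','w4')
cv2.imwrite('pics/w4c.png',cv2.resize(im[100:340,130:390,::-1],None,fx=2,fy=2))
E
```

```text
clock: 5.05
position: [440.6, -233.0, 91.5]
ee_rot: [-0.597, 0.802, -0.0, 0.0]
contact_force: [0.9, -0.7, 0.2]
gripper_width: 10.9
grasp_force: 0.6
clock: 5.85
position: [440.5, -233.0, 91.4]
ee_rot: [-0.597, 0.802, -0.0, 0.0]
contact_force: [1.9, -0.4, 1.6]
gripper_width: 9.3
grasp_force: 60.0
clock: 6.65
position: [440.5, -233.0, 131.9]
ee_rot: [-0.597, 0.802, -0.0, 0.0]
contact_force: [0.1, 0.5, -2.5]
gripper_width: 9.2
grasp_force: 59.3
```

View pics/w4c.png

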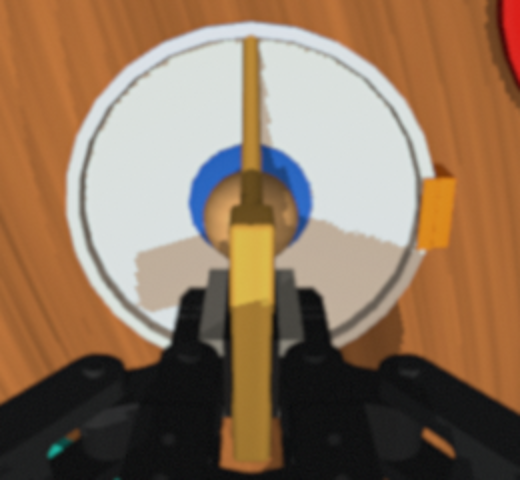

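Lifted about 40 mm, level, with the ball centred on the spot. Next I carry it to in front of the bay with gentle ramps and a 9° yaw.

```bash
python3 -m handwheel '[{"x":0,"y":0.01,"z":0,"ax":0,"ay":0,"az":0},{"x":0,"y":0.03,"z":0,"ax":0,"ay":0,"az":0},{"x":0,"y":0.05,"z":0,"ax":0,"ay":0,"az":0},{"x":0,"y":0.07,"z":0,"ax":0,"ay":0,"az":0},{"x":0,"y":0.09,"z":0,"ax":0,"ay":0,"az":0},{"x":0,"y":0.11,"z":0,"ax":0,"ay":0,"az":0},{"x":-0.008,"y":0.131,"z":0,"ax":0,"ay":0,"az":0.008},{"x":-0.008,"y":0.131,"z":0,"ax":0,"ay":0,"az":0.008}]'
python3 -m handwheel '[{"x":-0.008,"y":0.131,"z":0,"ax":0,"ay":0,"az":0.008},{"x":-0.008,"y":0.131,"z":0,"ax":0,"ay":0,"az":0.008},{"x":-0.008,"y":0.131,"z":0,"ax":0,"ay":0,"az":0.008},{"x":-0.008,"y":0.131,"z":0,"ax":0,"ay":0,"az":0.008},{"x":-0.008,"y":0.131,"z":0,"ax":0,"ay":0,"az":0.008},{"x":-0.008,"y":0.131,"z":0,"ax":0,"ay":0,"az":0.008},{"x":-0.008,"y":0.131,"z":0,"ax":0,"ay":0,"az":0.008},{"x":-0.008,"y":0.131,"z":0,"ax":0,"ay":0,"az":0.008}]'
python3 -m handwheel '[{"x":-0.008,"y":0.131,"z":0,"ax":0,"ay":0,"az":0.01},{"x":-0.008,"y":0.131,"z":0,"ax":0,"ay":0,"az":0.01},{"x":0,"y":0.11,"z":-0.004,"ax":0,"ay":0,"az":0},{"x":0,"y":0.09,"z":-0.004,"ax":0,"ay":0,"az":0},{"x":0,"y":0.07,"z":-0.004,"ax":0,"ay":0,"az":0},{"x":0,"y":0.05,"z":-0.004,"ax":0,"ay":0,"az":0},{"x":0,"y":0.03,"z":-0.004,"ax":0,"ay":0,"az":0},{"x":0,"y":0.01,"z":0,"ax":0,"ay":0,"az":0}]'
python3 - <<'E'
from h import *
im=snap('top','t5'); w=snap('wrist','w5'); s=arm.read_state(); print(s['joints'],s['position'],R.from_quat(s['ee_rot']).as_matrix().round(3).tolist())
o=np.zeros((560,800,3),np.uint8)
o[:560,:400]=cv2.resize(im[90:258,120:240,::-1],(400,560),interpolation=2); o[:300,400:]=cv2.resize(w[:,:,::-1],(400,300))
cv2.imwrite('pics/c5.png',o)
E
```

```text
clock: 7.5
position: [436.7, -107.1, 131.1]
ee_rot: [-0.608, 0.794, 0.0, -0.0]
contact_force: [-1.1, 0.8, -2.9]
gripper_width: 8.9
grasp_force: 59.4
clock: 8.3
position: [423.6, 102.5, 131.3]
ee_rot: [-0.647, 0.762, 0.0, -0.0]
contact_force: [0.5, -0.1, -2.7]
gripper_width: 8.9
grasp_force: 59.3
clock: 9.1
position: [420.9, 225.6, 127.1]
ee_rot: [-0.659, 0.753, -0.0, -0.0]
contact_force: [-0.3, -0.2, -3.0]
gripper_width: 9.1
grasp_force: 59.4
[ 8.32397252e-01  2.46392128e-01 -4.90790383e-01 -5.38069808e-05
 -8.34116830e-01 -9.65974705e-01] [421.00977561 225.17803906 127.19706125] [[-0.133, -0.991, -0.0], [-0.991, 0.133, -0.0], [0.0, 0.0, -1.0]]
```

View pics/c5.png

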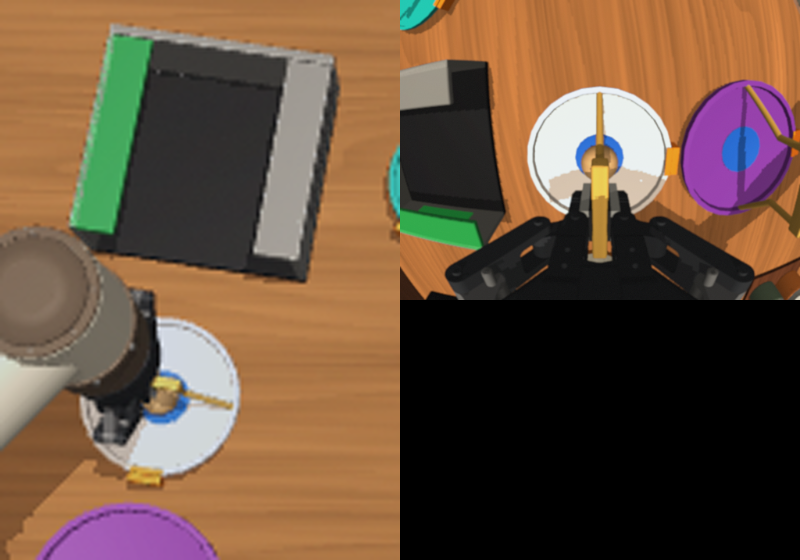

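The dish is in front of the bay with the tag pointing back (left panel px 145,478), and the ball is on the spot. Now I slide it in along the bay axis.

```bash
python3 -m handwheel '[{"x":0.01,"y":-0.0014,"z":0,"ax":0,"ay":0,"az":0},{"x":0.02,"y":-0.003,"z":0,"ax":0,"ay":0,"az":0},{"x":0.03,"y":-0.004,"z":0,"ax":0,"ay":0,"az":0},{"x":0.04,"y":-0.006,"z":0,"ax":0,"ay":0,"az":0},{"x":0.05,"y":-0.007,"z":0,"ax":0,"ay":0,"az":0},{"x":0.06,"y":-0.0085,"z":0,"ax":0,"ay":0,"az":0},{"x":0.06,"y":-0.0085,"z":0,"ax":0,"ay":0,"az":0},{"x":0.06,"y":-0.0085,"z":0,"ax":0,"ay":0,"az":0}]'
python3 -m handwheel '[{"x":0.06,"y":-0.0085,"z":0,"ax":0,"ay":0,"az":0},{"x":0.06,"y":-0.0085,"z":0,"ax":0,"ay":0,"az":0},{"x":0.06,"y":-0.0085,"z":0,"ax":0,"ay":0,"az":0},{"x":0.06,"y":-0.0085,"z":0,"ax":0,"ay":0,"az":0},{"x":0.06,"y":-0.0085,"z":0,"ax":0,"ay":0,"az":0},{"x":0.06,"y":-0.0085,"z":0,"ax":0,"ay":0,"az":0},{"x":0.06,"y":-0.0085,"z":0,"ax":0,"ay":0,"az":0},{"x":0.06,"y":-0.0085,"z":0,"ax":0,"ay":0,"az":0}]'
python3 -m handwheel '[{"x":0.06,"y":-0.0085,"z":0,"ax":0,"ay":0,"az":0},{"x":0.06,"y":-0.0085,"z":0,"ax":0,"ay":0,"az":0},{"x":0.06,"y":-0.0085,"z":0,"ax":0,"ay":0,"az":0},{"x":0.05,"y":-0.007,"z":0,"ax":0,"ay":0,"az":0},{"x":0.04,"y":-0.006,"z":0,"ax":0,"ay":0,"az":0},{"x":0.03,"y":-0.004,"z":0,"ax":0,"ay":0,"az":0},{"x":0.02,"y":-0.003,"z":0,"ax":0,"ay":0,"az":0},{"x":0.01,"y":-0.0014,"z":0,"ax":0,"ay":0,"az":0}]'
python3 -m handwheel '[{"x":0,"y":0,"z":0,"ax":0,"ay":0,"az":0},{"x":0,"y":0,"z":0,"ax":0,"ay":0,"az":0},{"x":0,"y":0,"z":0,"ax":0,"ay":0,"az":0},{"x":0,"y":0,"z":0,"ax":0,"ay":0,"az":0},{"x":0,"y":0,"z":0,"ax":0,"ay":0,"az":0},{"x":0,"y":0,"z":0,"ax":0,"ay":0,"az":0},{"x":0,"y":0,"z":0,"ax":0,"ay":0,"az":0},{"x":0,"y":0,"z":0,"ax":0,"ay":0,"az":0}]'
python3 - <<'E'
from h import *
im=snap('top','t6'); w=snap('wrist','w6'); sc=snap('scene','s6'); s=arm.read_state(); print(s['joints'],s['position'],s['contact_force'],R.from_quat(s['ee_rot']).as_matrix().round(3).tolist())
o=np.zeros((600,800,3),np.uint8)
o[:350,:400]=cv2.resize(im[80:185,120:240,::-1],(400,350),interpolation=2); o[:300,400:]=cv2.resize(w[:,:,::-1],(400,300)); o[300:,400:]=cv2.resize(sc[150:270,260:420,::-1],(400,300),interpolation=2)
cv2.imwrite('pics/c6.png',o)
E
```

```text
clock: 10.0
position: [488.4, 215.8, 127.2]
ee_rot: [-0.658, 0.753, -0.0, -0.0]
contact_force: [-0.9, -0.0, -2.9]
gripper_width: 8.8
grasp_force: 59.3
clock: 10.8
position: [584.1, 202.3, 127.3]
ee_rot: [-0.658, 0.753, 0.0, -0.0]
contact_force: [0.1, -0.3, -2.6]
gripper_width: 8.8
grasp_force: 59.3
clock: 11.6
position: [649.3, 193.0, 127.2]
ee_rot: [-0.658, 0.753, 0.0, -0.0]
contact_force: [-0.1, 0.5, -3.2]
gripper_width: 9.2
grasp_force: 59.3
clock: 12.4
position: [649.1, 193.1, 127.3]
ee_rot: [-0.658, 0.753, 0.0, -0.0]
contact_force: [-0.1, 0.3, -3.0]
gripper_width: 8.9
grasp_force: 59.3
[ 5.27284568e-01  5.51951240e-01  1.25748650e-02 -4.74386599e-07
 -1.03148665e+00 -6.60645157e-01] [649.12579961 193.05406892 127.27708377] [ 0.42650366  0.36561152 -2.83874904] [[-0.133, -0.991, -0.0], [-0.991, 0.133, -0.0], [0.0, 0.0, -1.0]]
```

View pics/c6.png

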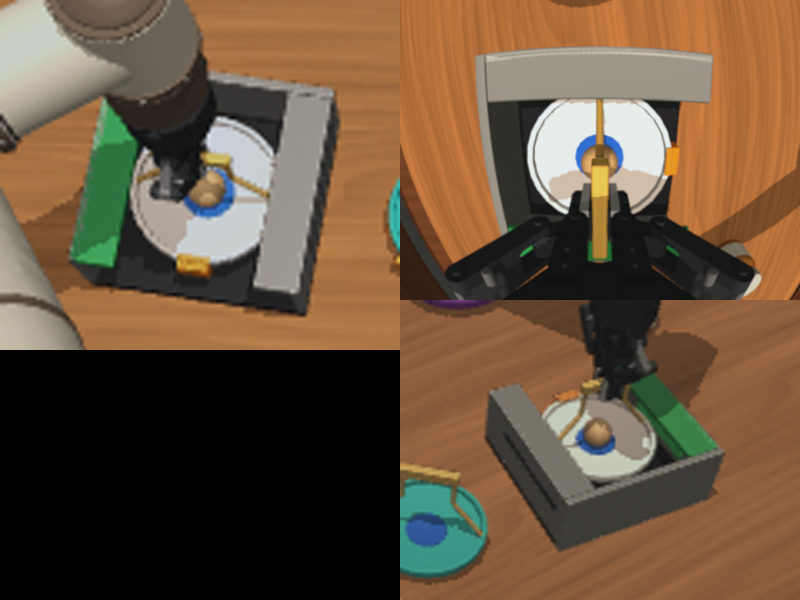

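Dish is mid-bay, tag back out of the opening, ball on the spot, nothing touching. Now the quarter turn, −90° about z.

```bash
python3 -m handwheel '[{"x":0,"y":0,"z":0,"ax":0,"ay":0,"az":-0.01},{"x":0,"y":0,"z":0,"ax":0,"ay":0,"az":-0.02},{"x":0,"y":0,"z":0,"ax":0,"ay":0,"az":-0.03},{"x":0,"y":0,"z":0,"ax":0,"ay":0,"az":-0.04},{"x":0,"y":0,"z":0,"ax":0,"ay":0,"az":-0.05},{"x":0,"y":0,"z":0,"ax":0,"ay":0,"az":-0.05},{"x":0,"y":0,"z":0,"ax":0,"ay":0,"az":-0.05},{"x":0,"y":0,"z":0,"ax":0,"ay":0,"az":-0.05}]'
python3 -m handwheel '[{"x":0,"y":0,"z":0,"ax":0,"ay":0,"az":-0.05},{"x":0,"y":0,"z":0,"ax":0,"ay":0,"az":-0.05},{"x":0,"y":0,"z":0,"ax":0,"ay":0,"az":-0.05},{"x":0,"y":0,"z":0,"ax":0,"ay":0,"az":-0.05},{"x":0,"y":0,"z":0,"ax":0,"ay":0,"az":-0.05},{"x":0,"y":0,"z":0,"ax":0,"ay":0,"az":-0.05},{"x":0,"y":0,"z":0,"ax":0,"ay":0,"az":-0.05},{"x":0,"y":0,"z":0,"ax":0,"ay":0,"az":-0.05}]'
python3 -m handwheel '[{"x":0,"y":0,"z":0,"ax":0,"ay":0,"az":-0.05},{"x":0,"y":0,"z":0,"ax":0,"ay":0,"az":-0.05},{"x":0,"y":0,"z":0,"ax":0,"ay":0,"az":-0.05},{"x":0,"y":0,"z":0,"ax":0,"ay":0,"az":-0.04},{"x":0,"y":0,"z":0,"ax":0,"ay":0,"az":-0.04},{"x":0,"y":0,"z":0,"ax":0,"ay":0,"az":-0.03},{"x":0,"y":0,"z":0,"ax":0,"ay":0,"az":-0.02},{"x":0,"y":0,"z":0,"ax":0,"ay":0,"az":-0.01}]'
python3 -m handwheel '[{"x":0,"y":0,"z":0,"ax":0,"ay":0,"az":0},{"x":0,"y":0,"z":0,"ax":0,"ay":0,"az":0},{"x":0,"y":0,"z":0,"ax":0,"ay":0,"az":0},{"x":0,"y":0,"z":0,"ax":0,"ay":0,"az":0},{"x":0,"y":0,"z":0,"ax":0,"ay":0,"az":0},{"x":0,"y":0,"z":0,"ax":0,"ay":0,"az":0},{"x":0,"y":0,"z":0,"ax":0,"ay":0,"az":0},{"x":0,"y":0,"z":0,"ax":0,"ay":0,"az":0}]'
python3 - <<'E'
from h import *
im=snap('top','t7'); w=snap('wrist','w7'); sc=snap('scene','s7'); s=arm.read_state(); m=R.from_quat(s['ee_rot']).as_matrix();print(s['joints'],s['position'],s['contact_force'],np.degrees(np.arctan2(m[1,1],m[0,1])))
o=np.zeros((600,800,3),np.uint8)
o[:350,:400]=cv2.resize(im[80:185,120:240,::-1],(400,350),interpolation=2); o[:300,400:]=cv2.resize(w[:,:,::-1],(400,300)); o[300:,400:]=cv2.resize(sc[150:270,260:420,::-1],(400,300),interpolation=2)
cv2.imwrite('pics/c7.png',o)
E
```

```text
clock: 13.35
position: [649.1, 193.1, 127.3]
ee_rot: [-0.463, 0.886, -0.0, 0.0]
contact_force: [0.3, -0.2, -2.8]
gripper_width: 9.0
grasp_force: 59.3
clock: 14.15
position: [649.1, 193.1, 127.3]
ee_rot: [-0.166, 0.986, -0.0, -0.0]
contact_force: [0.7, 0.3, -2.7]
gripper_width: 8.6
grasp_force: 59.3
clock: 14.95
position: [649.1, 193.1, 127.3]
ee_rot: [0.059, 0.998, 0.0, 0.0]
contact_force: [0.1, -1.1, -2.6]
gripper_width: 8.9
grasp_force: 59.4
clock: 15.75
position: [649.1, 193.1, 127.3]
ee_rot: [0.059, 0.998, -0.0, 0.0]
contact_force: [1.0, -0.5, -2.5]
gripper_width: 8.9
grasp_force: 59.3
[ 5.27273825e-01  5.51875496e-01  1.25893234e-02 -7.65473428e-06
 -1.03148789e+00 -2.21573319e+00] [649.13472957 193.05320992 127.33117963] [-1.05387505 -0.53080317 -2.07539761] 83.25817940284627
```

View pics/c7.png

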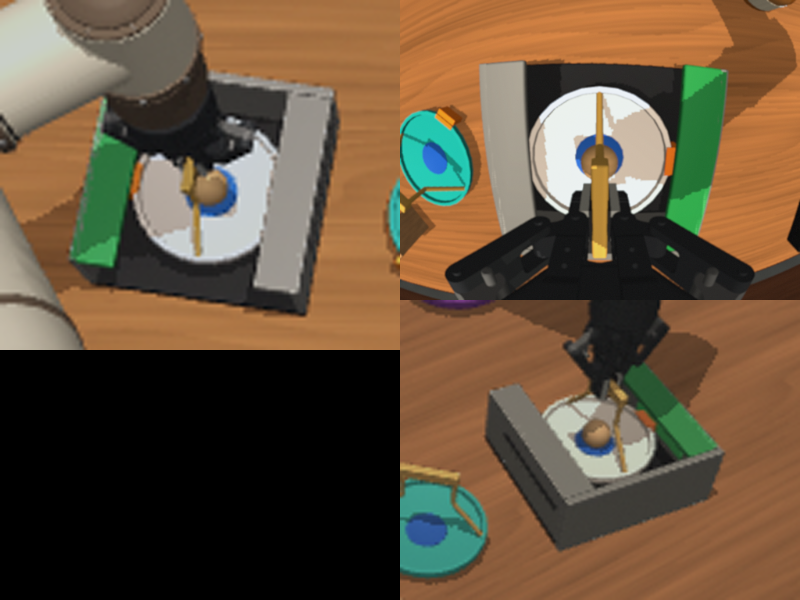

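The tag faces the green wall within about 1°. The dish is centred, level and clear of the bay, and the ball is on the spot.

```bash
python3 -c "from bench import arm; print(arm.job_done())"
```

```text
the job is handed in; nothing more can be done
None
```

I handed the job in at about 16 s with the arm still gripping the dish: it is level in the middle of the bay, about 36 mm above the counter, with the orange tag facing the green wall within about 1° and the ball on the blue spot; no verdict came back.

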